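# Free the bottle in the drying rack: press the ratchet release and push the stop back

### The job

The steel bottle lying in the drying rack is dry; open up its bay so that it can be taken out later. With closed fingertips press the orange release on the black ratchet stop down and, keeping it pressed, push the stop back along its toothed bar, away from the bottle, until it is fully home against the end bracket; then let the release spring up and move clear. Do not grip or force the stop, and leave the bottle, ramekin, cup and cutlery flap as they are.

Things in the scene. Friction and masses are not known exactly. Their poses are not given: they have to be found in the camera images.
- rack: Grey drying rack, fixed. Origin on the drainer near its middle, z up; spans x -0.12 to 0.16, y -0.21 to 0.22 m. A toothed steel bar (12 mm wide, 52 to 66 mm above the drainer) runs along its y at x = -0.14 m, the side nearest the robot, with 74 mm high brackets at both ends. The black stop slides on it; +y is the way it opens, away from the bottle. The bay's fixed cheek is at y = -0.18.
- stop (a joint): Black sliding stop on the bar, m: 0 = next to the bottle, 0.120 = fully back on the end bracket; starts between 0 and 0.04. A ratchet (8 mm teeth) blocks opening (rack +y) until the release is pressed; closing clicks along freely. Unlocked it slides with about 1 N. Housing 36 mm across the bar, 72 mm along it, top 77 mm above the drainer; a jaw arm reaches 140 mm into the rack on the bottle side.
- release (a joint): Travel of the orange release on the stop, m: 0 = up, 0.012 = right down; it may start up to 3 mm down. It moves straight down and springs back: about 3 N at the top, 6 N right down. The ratchet is free from about 0.006 (best 0.008 to 0.011). If let go, the ratchet catches in the next tooth.
- release_top (a point): Centre of the flat top of the orange release, 91 mm above the drainer when up. The top is 32 mm across the bar and 46 mm along it; it moves with the stop. Its axes are the rack's axes.
- fence (a point): Middle of the flat upright face (36 mm wide, 77 to 117 mm above the drainer) of the stop's black fence, 12 mm thick, at the +y end of the orange release, 28 mm along rack +y from the centre of the release. The face looks to rack -y: a fingertip pressing the release can push the stop along by it.
- bottle_mid (a point): Stainless bottle with a black twist cap lying on its side on the rack's rods in the bay, on the bottle side of the stop; 68 mm in diameter, 208 mm long, lying along the rack's x. The point is on its axis, about mid length, 56 mm above the drainer.
- ramekin_mid (a point): White ceramic ramekin, 76 mm across, 45 mm high, standing on the rods behind the stop's path. The point is its centre.
- cup_mid (a point): Blue glass espresso cup, upside down on the rods beside the ramekin, 62 mm across, 58 mm high, with a small handle. The point is its centre. Ramekin and cup may have changed places.
- flap (a joint): White drop-down front flap (84 mm high) of the grey cutlery caddy at the far +y corner of the rack, in rad: 0 = closed (upright). Four teaspoons stand in the caddy, up to 0.18 m high.

How it is judged:
On the way, in this order (a step that is already met when the one before it is completed fails the run):
1. the orange release is pressed down far enough to free the ratchet, before the stop has been pushed back (value of joint release above 0.0065 m and value of joint stop below 0.07 m and contact force between the fingers and anything else above 0.5 N), for 0.1 s.
2. with the release still held down, the stop is pushed back to within 10 mm of the end bracket (value of joint stop above 0.11 m and value of joint release above 0.0055 m), for 0.05 s.
At the end, for the whole second after the job is handed in: The stop stands fully back (within 4 mm of the end bracket), its release has sprung up again (within 4 mm of the top, so that the ratchet holds), and bottle, ramekin and cup lie within 20 mm of where they were, the caddy flap shut (value of joint stop above 0.116 m and value of joint release below 0.004 m and distance of each of bottle_mid, ramekin_mid, cup_mid from where it was at the start of the episode below 0.02 m and value of joint flap below 0.3 rad); the robot touches nothing.
It fails at once if the stop or its release is gripped or forced (fingers press on it with more than 40 N) (contact force between the fingers and stop above 40 N).
It fails at once if the bottle is shifted or lifted by more than 20 mm (distance of bottle_mid from where it was at the start of the episode above 0.02 m).
It fails at once if the ramekin is shifted or lifted by more than 20 mm (distance of ramekin_mid from where it was at the start of the episode above 0.02 m).
It fails at once if the cup is shifted or lifted by more than 20 mm (distance of cup_mid from where it was at the start of the episode above 0.02 m).
It fails at once if the caddy flap is opened (value of joint flap above 0.3 rad).
It also fails if it takes over 32 s, if anything falls off the work surface, if the arm or the gripper's body presses on something with over 40 N, if the wrist force passes 120 N, or if a joint passes its speed limit or range.

### The arm

A 6-joint arm with a two-finger parallel gripper is mounted at the origin on the work surface. World frame = base frame: x ahead of the robot, y to its left, z up, the work surface at z = 0. Lengths are in m, angles in rad, forces in N, time in s.
With the tool pointing down it reaches from about 0.3 to 0.875 m from the base axis. Payload 6.4 kg.
Tool frame: the origin (TCP) lies midway between the tips of the shut fingers; the grasp point (between the pads) lies bot.grip_depth behind it (bot.grip_depth is the distance from the TCP to the grasp point, in m); z points along the fingers, y is the line along which they close (so a half turn about z gives the same grasp; the last joint's range is limited). The gripper opens to 88 mm and grips with 3 to 60 N. Pads are 18 mm wide; open, the fingers measure 123 mm over their backs; the gripper's body (75 mm by 187 mm) begins 45 mm behind the grasp point.
Start: joints at [0.963, 0.181, 1.607, -0, 1.354, -0.206], TCP at [0.225, 0.529, 0.239] pointing down, gripper open.
Joint ranges: [-2.99, 2.99], [-0.89, 2.07], [0.3, 2.58], [-1.14, 4.28], [0, 2.63], [-3.12, 3.12]. Speed limits (rad/s): [2.57, 2.57, 3.01, 3.14, 3.14, 3.14].

### API

Orientations are given as a rotation vector (axis times angle).
In Python, from workcell import bot gives the robot as it stands. The module is installed in compiled form; this text tells all that it offers.
- The arm moves only by the shell command python3 -m handwheel 'ROWS' [FORCE]. ROWS is JSON, a list of rows, each a list of 7 numbers: the turn, a rotation vector about the tool's x, y, z in rad, then the shift along the tool's x, y, z in m, then the gripper command: -1 is fully open, 1 is shut, values between are in proportion. In form: [[wx, wy, wz, tx, ty, tz, claw], ...]. A call has 1 to 12 rows; each row is the pose to reach, as a shift and turn from the pose commanded when the call began, along the tool's axes at that moment; what a row does not reach only later rows make up. A row lasts 1/10 s, in which the tool goes at most 50 mm and 8.59 degrees, less where a joint would pass 70% of its speed; a pose out of reach is approached as far as the arm can. A call with a gripper value outside its range is refused whole. The fingers move at their own pace and stop on an object; FORCE is the grip in N (left out, the last holds). Time passes only in rows, so rows that repeat a pose let the fingers close. It gives the time, the measured TCP pose, the force, the opening and the grip force at its end, in the units of the state.
- bot.sense(): the state, without advancing time (a new reading comes with each control period).
- bot.get_image(name): name is "scene" or "top" or "wrist"; returns (picture, depth): 400x640x3 uint8, red, green, blue; 400x640 float32, m along the optical axis (not along the pixel's ray), 0 where there is no reading.
- bot.get_calibration(name): a dict with "mtx" (3x3 intrinsics, pixels), "eye" and "orientation" of the camera in the world. Camera axes: x right, y down, z forward; pixel columns grow to the right and rows downward; lengths in m; the calibration is good to about 2 mm. A picture is of the moment at which its call begins: read the wrist's pose just before it. get_calibration takes no time and is no camera call; for the wrist camera it gives the pose at the moment of the call.
- bot.hand_in(): hands the job in; it is judged then, once.
Trained networks look in the newest picture that a camera, given by its name, has taken for a name from the list of things; names that differ only in an ending like _2 or _b are one class to them, and where a whole thing is asked for, a point or a joint stands for the part that bears it (a point fixed in the world has none). Each returns a list of dicts, best first, with "conf" (0 to 1); they miss things now and then, are a little off and sometimes report something else, mostly with a low value. They report only what shows in the picture. A call takes as long as a camera call.
- bot.cut_out(camera, thing): "region" (400x640 bool, what is visible of it) and "xy" ([column, row] in pixels, amid what is visible of it).
The state is a dict: "time_s": time; "joints": joint angles; "dq": joint speeds; "tau": joint torques, N m; "ee_pos": TCP position; "tcp_rot": TCP orientation; "contact_force": force on the tool from outside, world axes, zero at the start; "wrist_torque": the same for the moment, N m; "width": opening from 0.0 (shut) to 1.0 (fully open); "gripper_force": force on a finger pad.
Only numpy, scipy, OpenCV 4.12 (cv2) and the standard library are available. Lean on these libraries where they do the work, as an engineer would, in place of code of your own. Each camera call takes 0.05 s, during which the arm holds its last target. There are 200 camera calls.

## Working session

There is one attempt and no reset: what is moved stays moved. The work goes in short steps, Python scripts to look and compute and a shell command to move; the robot and the scene stay as the last step left them, time stands still between calls to the robot, and variables do not carry over. Pictures are saved under pics/ and viewed, at most 10 in all, crops included, and the job is handed in when it is done.

```bash
mkdir -p pics; cat > h.py <<'E'
import numpy as np, cv2
from scipy.spatial.transform import Rotation as R
from workcell import bot
def rot(o):
    o=np.array(o,float)
    return o if o.shape==(3,3) else (R.from_rotvec(o).as_matrix() if o.size==3 else R.from_quat(o).as_matrix())
def pts(name,d,mask):
    c=bot.get_calibration(name);K=np.array(c["mtx"]);v,u=np.nonzero(mask&(d>0));z=d[v,u]
    p=np.c_[(u-K[0,2])/K[0,0]*z,(v-K[1,2])/K[1,1]*z,z]
    return p@rot(c["orientation"]).T+np.array(c["eye"])
E
python3 - <<'E'
from h import *
s=bot.sense();print({k:np.round(v,3) for k,v in s.items()})
for n in("top","scene"):
    im,d=bot.get_image(n);c=bot.get_calibration(n);print(n,c)
    cv2.imwrite(f"pics/{n}0.png",im[:,:,::-1])
    for t in("release_top","stop","fence","bottle_mid","ramekin_mid","cup_mid","rack","flap"):
        for r in bot.cut_out(n,t)[:2]:
            p=pts(n,d,r["region"]); print(t,round(r["conf"],2),np.round(r["xy"]),len(p),np.round(np.median(p,0),3) if len(p) else "",np.round(np.percentile(p,[2,98],0),3).tolist() if len(p) else "")
E
```

```text
{'time_s': np.float64(0.0), 'joints': array([ 0.963,  0.182,  1.608, -0.   ,  1.354, -0.206]), 'dq': array([-0.001, -0.001, -0.001,  0.001,  0.   ,  0.   ]), 'tau': array([ 0.0000e+00, -4.3388e+01, -3.4184e+01,  7.0000e-02,  3.9000e-02,
       -0.0000e+00]), 'ee_pos': array([0.225, 0.529, 0.238]), 'tcp_rot': array([-6.270e-01, -3.078e+00,  2.000e-03]), 'contact_force': array([ 0.219, -0.402,  0.565]), 'wrist_torque': array([0.019, 0.027, 0.028]), 'gripper_force': np.float64(0.0), 'width': np.float64(1.005)}
top {'mtx': array([[440.74615318,   0.        , 323.28803268],
       [  0.        , 440.74615318, 204.86495901],
       [  0.        ,   0.        ,   1.        ]]), 'eye': array([0.54363651, 0.02077244, 0.77586046]), 'orientation': array([-2.14583706,  2.20688112, -0.09007098])}
release_top 0.92 [340. 257.] 594 [0.52  0.001 0.091] [[0.505, -0.02, 0.088], [0.535, 0.024, 0.094]]
stop 0.69 [349. 251.] 1701 [ 0.533 -0.018  0.089] [[0.505, -0.03, 0.046], [0.652, 0.038, 0.118]]
fence 0.88 [351. 250.] 1894 [ 0.534 -0.018  0.089] [[0.503, -0.032, 0.001], [0.654, 0.04, 0.118]]
bottle_mid
[... 762 characters left out ...]
y([ 0.95477327, -0.35762558,  0.51859102]), 'orientation': array([-2.1572582 , -0.76925074,  0.36482672])}
stop 0.86 [280. 206.] 2325 [ 0.545 -0.027  0.08 ] [[0.507, -0.033, 0.045], [0.661, 0.035, 0.116]]
fence 0.86 [277. 206.] 2249 [ 0.55  -0.027  0.08 ] [[0.508, -0.033, 0.047], [0.661, 0.034, 0.115]]
bottle_mid 0.71 [312. 274.] 5352 [ 0.715 -0.092  0.081] [[0.586, -0.112, 0.041], [0.785, -0.056, 0.09]]
ramekin_mid 0.91 [371. 256.] 2074 [0.743 0.023 0.047] [[0.71, -0.019, 0.023], [0.781, 0.052, 0.069]]
cup_mid 0.57 [404. 225.] 1275 [0.752 0.105 0.063] [[0.723, 0.092, 0.026], [0.786, 0.136, 0.083]]
rack 0.87 [345. 215.] 18547 [0.674 0.051 0.033] [[0.514, -0.148, 0.013], [0.82, 0.273, 0.153]]
```

View pics/top0.png

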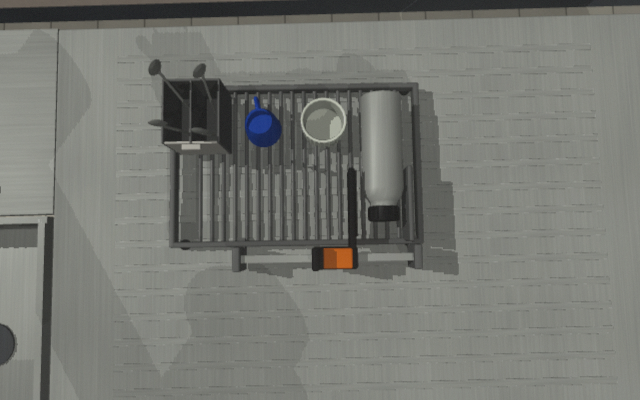

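```bash
python3 - <<'E'
from h import *
im,d=bot.get_image("top")
m=np.ones(d.shape,bool);P=pts("top",d,m);c=im[d>0].astype(int)
# release top
r=bot.cut_out("top","release_top")[0]["region"];p=pts("top",d,r)
print("orange rect",cv2.minAreaRect((p[:,:2]*1000).astype(np.float32)),np.percentile(p[:,2],[5,50,95]),p.mean(0))
f=P[(P[:,2]>.108)&(P[:,2]<.122)&(abs(P[:,0]-.52)<.04)&(abs(P[:,1]-.03)<.03)]
print("fence",len(f),cv2.minAreaRect((f[:,:2]*1000).astype(np.float32)))
b=P[(P[:,2]>.055)&(P[:,2]<.07)&(abs(P[:,0]-.52)<.03)&(P[:,1]>.05)&(P[:,1]<.27)]
print("bar",len(b),np.polyfit(b[:,1],b[:,0],1),b.min(0),b.max(0))
for y in np.arange(.04,.28,.01):
    q=P[(abs(P[:,0]-.52)<.03)&(abs(P[:,1]-y)<.005)&(P[:,2]>.045)]
    if len(q):print(round(y,3),len(q),np.round([q[:,0].min(),q[:,0].max(),np.median(q[:,2]),q[:,2].max()],3))
E
```

```text
orange rect ((520.8259887695312, 2.046236038208008), (44.88045120239258, 30.87919044494629), 88.08601379394531) [0.08928662 0.09124794 0.09328177] [0.52004292 0.00147983 0.09124531]
fence 186 ((520.3510131835938, 35.51310729980469), (10.486099243164062, 34.11271286010742), 88.49468231201172)
bar 547 [0.00442802 0.52081326] [0.50318812 0.0500315  0.05552486] [0.54029633 0.1577199  0.06992336]
0.04 108 [0.503 0.538 0.117 0.121]
0.05 54 [0.515 0.526 0.067 0.07 ]
0.06 50 [0.515 0.527 0.067 0.07 ]
0.07 48 [0.515 0.527 0.067 0.07 ]
0.08 48 [0.516 0.527 0.067 0.07 ]
0.09 54 [0.516 0.527 0.067 0.07 ]
0.1 46 [0.516 0.527 0.067 0.069]
0.11 42 [0.517 0.526 0.067 0.07 ]
0.12 46 [0.515 0.527 0.067 0.069]
0.13 54 [0.516 0.527 0.067 0.069]
0.14 50 [0.516 0.527 0.067 0.069]
0.15 48 [0.516 0.527 0.067 0.069]
0.16 199 [0.502 0.541 0.074 0.078]
0.17 67 [0.503 0.541 0.074 0.077]
```

```bash
cat > go.py <<'E'
import sys
from h import *
s=bot.sense();A=rot(s["tcp_rot"]);p=np.array(s["ee_pos"])
T=np.array([[-1,0,0],[0,1,0],[0,0,-1]],float).T
t=np.array([float(x) for x in sys.argv[1:4]])
print("w",np.round(R.from_matrix(A.T@T).as_rotvec(),4),"t",np.round(A.T@(t-p),4),"at",np.round(p,4),"F",np.round(s["contact_force"],2),"wid",s["width"])
E
python3 go.py .521 .006 .20; python3 -c "from workcell import bot;print(bot.grip_depth)"
```

```text
w [-0.      0.     -0.4018] t [-0.4772 -0.3657  0.0387] at [0.2249 0.5292 0.2387] F [ 0.47 -0.45  0.81] wid 0.9974676288682741
0.0187
```

```bash
python3 -m handwheel '[[0,0,-0.4018,-0.4772,-0.3657,0.0387,1],[0,0,-0.4018,-0.4772,-0.3657,0.0387,1],[0,0,-0.4018,-0.4772,-0.3657,0.0387,1],[0,0,-0.4018,-0.4772,-0.3657,0.0387,1],[0,0,-0.4018,-0.4772,-0.3657,0.0387,1],[0,0,-0.4018,-0.4772,-0.3657,0.0387,1],[0,0,-0.4018,-0.4772,-0.3657,0.0387,1],[0,0,-0.4018,-0.4772,-0.3657,0.0387,1],[0,0,-0.4018,-0.4772,-0.3657,0.0387,1],[0,0,-0.4018,-0.4772,-0.3657,0.0387,1],[0,0,-0.4018,-0.4772,-0.3657,0.0387,1],[0,0,-0.4018,-0.4772,-0.3657,0.0387,1]]' 10; python3 go.py .521 .006 .12
```

```text
time_s: 2.2
ee_pos: [0.517, 0.0125, 0.2008]
tcp_rot: [0.001, 3.141, 0.0]
contact_force: [0.9, 0.6, 0.2]
width: 0.006
gripper_force: 0.0
w [ 0.      0.0008 -0.0004] t [-0.0039 -0.0065  0.0808] at [0.517  0.0125 0.2008] F [0.86 0.58 0.21] wid 0.005770329828548306
```

```bash
python3 -m handwheel '[[0,0,0,-0.004,-0.0065,0,1],[0,0,0,-0.004,-0.0065,0.04,1],[0,0,0,-0.004,-0.0065,0.08,1],[0,0,0,-0.004,-0.0065,0.08,1],[0,0,0,-0.004,-0.0065,0.08,1]]'; python3 go.py .521 .006 .1; python3 - <<'E'
from h import *
im,d=bot.get_image("wrist");a=im
im2,_=bot.get_image("scene")
cv2.imwrite("pics/a.png",np.vstack([cv2.resize(im,(480,300)),cv2.resize(im2[100:300,120:440],(480,300))])[:,:,::-1])
for n in ("wrist",):
  for t in("release_top","fence"):
    for r in bot.cut_out(n,t)[:1]:
        p=pts(n,d,r["region"]);print(t,r["conf"],np.round(np.percentile(p,[2,50,98],0),3).tolist())
E
```

```text
time_s: 2.7
ee_pos: [0.5198, 0.0087, 0.1209]
tcp_rot: [0.001, -3.14, -0.001]
contact_force: [0.7, 0.0, 1.0]
width: 0.007
gripper_force: 0.0
w [ 0.0005 -0.0017  0.0006] t [-0.0013 -0.0027  0.0209] at [0.5198 0.0087 0.1209] F [0.67 0.03 1.02] wid 0.007210255925299654
release_top 0.55 [[0.507, -0.02, 0.078], [0.515, -0.001, 0.092], [0.534, 0.023, 0.093]]
fence 0.68 [[0.505, -0.127, 0.002], [0.529, 0.023, 0.062], [0.687, 0.233, 0.117]]
```

View pics/a.png

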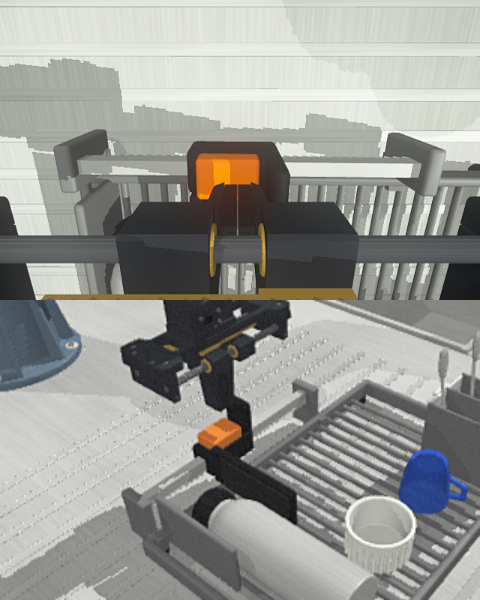

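The wrist view (upper half) shows the closed fingertips at about (237,190), over the +y part of the orange release at (228,175). The scene view (lower half) shows the tips just above the release at (220,433), in front of the fence, so I can descend.

```bash
python3 -m handwheel '[[0,0,0,-0.001,-0.0025,0.014,1],[0,0,0,-0.001,-0.0025,0.026,1],[0,0,0,-0.001,-0.0025,0.028,1],[0,0,0,-0.001,-0.0025,0.030,1],[0,0,0,-0.001,-0.0025,0.032,1],[0,0,0,-0.001,-0.0025,0.032,1]]'; python3 go.py .521 .006 .082
```

```text
time_s: 3.5
ee_pos: [0.5209, 0.0056, 0.0885]
tcp_rot: [0.0, -3.141, -0.0]
contact_force: [-2.7, 0.1, 3.8]
width: 0.002
gripper_force: 1.8
w [ 0.0001 -0.0008  0.    ] t [-0.0001  0.0004  0.0065] at [0.5209 0.0056 0.0885] F [-2.74  0.11  3.82] wid 0.0022344383722597205
```

```bash
python3 -m handwheel '[[0,0,0,0,0,0.002,1],[0,0,0,0,0,0.004,1],[0,0,0,0,0,0.0065,1],[0,0,0,0,0,0.0065,1],[0,0,0,0,0,0.0065,1]]'; python3 go.py .521 .006 .082; python3 - <<'E'
from h import *
im,d=bot.get_image("top")
P=pts("top",d,np.ones(d.shape,bool));c=im[d>0].astype(int)
q=P[(c[:,0]>150)&(c[:,0]>c[:,2]*2)&(abs(P[:,0]-.52)<.03)];print(len(q),np.percentile(q[:,2],[10,50,90]) if len(q) else 0)
E
```

```text
time_s: 4.0
ee_pos: [0.5214, 0.0055, 0.0823]
tcp_rot: [-0.0, 3.141, -0.0]
contact_force: [-2.2, 0.3, 5.2]
width: 0.001
gripper_force: 2.5
w [-0.      0.0003  0.    ] t [0.0004 0.0005 0.0003] at [0.5214 0.0055 0.0823] F [-2.16  0.34  5.22] wid 0.0012705316009142796
0 0
```

```bash
python3 -m handwheel '[[0,0,0,0,0.003,0,1],[0,0,0,0,0.006,0,1],[0,0,0,0,0.009,0,1],[0,0,0,0,0.012,0,1],[0,0,0,0,0.016,0,1],[0,0,0,0,0.020,0,1],[0,0,0,0,0.020,0,1]]'; python3 go.py .521 .12 .082; python3 - <<'E'
from h import *
im,d=bot.get_image("scene")
cv2.imwrite("pics/b.png",cv2.resize(im[100:300,120:440],(640,400))[:,:,::-1])
r=bot.cut_out("scene","stop")[0];print(r["conf"],np.round(np.percentile(pts("scene",d,r["region"]),[2,50,98],0),3).tolist())
E
```

```text
time_s: 4.75
ee_pos: [0.5215, 0.0258, 0.0824]
tcp_rot: [-0.0, 3.141, -0.0]
contact_force: [-1.8, -0.1, 4.4]
width: 0.005
gripper_force: 2.5
w [-0.      0.0007  0.0003] t [0.0005 0.0942 0.0004] at [0.5215 0.0258 0.0824] F [-1.81 -0.06  4.38] wid 0.0045566629366165165
0.65 [[0.511, -0.013, 0.043], [0.575, -0.009, 0.075], [0.661, 0.054, 0.11]]
```

View pics/b.png

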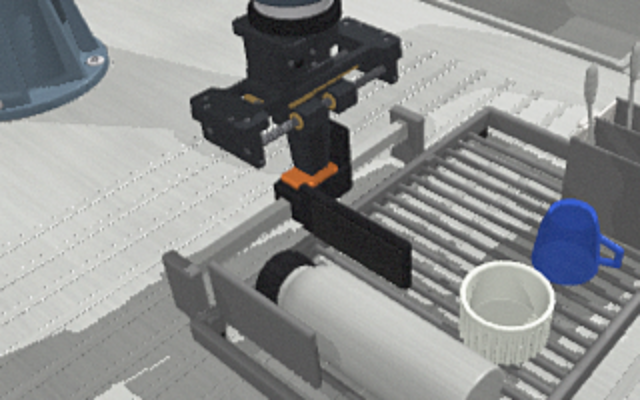

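The picture shows the release pressed under the fingertips at (310,175). The stop has slid about 20 mm, the bottle hasn't moved, and the jaw's end at (410,280) will pass clear of the ramekin. I'll keep pushing.

```bash
python3 -m handwheel '[[0,0,0,0,0.004,0,1],[0,0,0,0,0.010,0,1],[0,0,0,0,0.017,0,1],[0,0,0,0,0.024,0,1],[0,0,0,0,0.031,0,1],[0,0,0,0,0.038,0,1],[0,0,0,0,0.045,0,1],[0,0,0,0,0.052,0,1],[0,0,0,0,0.059,0,1],[0,0,0,0,0.065,0,1],[0,0,0,0,0.070,0,1],[0,0,0,0,0.070,0,1]]'; python3 go.py .521 .12 .082; python3 - <<'E'
from h import *
im,d=bot.get_image("scene")
r=bot.cut_out("scene","stop")[0];print(r["conf"],np.round(np.percentile(pts("scene",d,r["region"]),[2,50,98],0),3).tolist())
E
```

```text
time_s: 6.05
ee_pos: [0.522, 0.0963, 0.0826]
tcp_rot: [-0.001, 3.14, 0.001]
contact_force: [0.9, 1.4, 4.5]
width: 0.006
gripper_force: 2.5
w [0.0005 0.0018 0.0005] t [0.001  0.0237 0.0006] at [0.522  0.0963 0.0826] F [0.9  1.44 4.46] wid 0.0055011521408476005
0.87 [[0.511, 0.057, 0.042], [0.575, 0.062, 0.075], [0.661, 0.128, 0.112]]
```

```bash
python3 -m handwheel '[[0,0,0,0.001,0.002,0.0005,1],[0,0,0,0.001,0.005,0.0005,1],[0,0,0,0.001,0.008,0.0005,1],[0,0,0,0.001,0.011,0.0005,1],[0,0,0,0.001,0.013,0.0005,1],[0,0,0,0.001,0.015,0.0005,1],[0,0,0,0.001,0.017,0.0005,1],[0,0,0,0.001,0.019,0.0005,1],[0,0,0,0.001,0.019,0.0005,1]]'; python3 go.py .521 .12 .082; python3 - <<'E'
from h import *
im,d=bot.get_image("scene")
r=bot.cut_out("scene","stop")[0];print(r["conf"],np.round(np.percentile(pts("scene",d,r["region"]),[2,50,98],0),3).tolist())
E
```

```text
time_s: 7.05
ee_pos: [0.5219, 0.1144, 0.0824]
tcp_rot: [0.0, 3.138, -0.0]
contact_force: [3.0, 0.4, 5.0]
width: 0.004
gripper_force: 2.5
w [-0.      0.0036 -0.0002] t [0.0009 0.0056 0.0004] at [0.5219 0.1144 0.0824] F [3.04 0.42 4.97] wid 0.004254974109823809Traceback (most recent call last):
  File "<stdin>", line 3, in <module>
IndexError: list index out of range
```

```bash
python3 -m handwheel '[[0,0,0,0,0.001,0,1],[0,0,0,0,0.002,0,1],[0,0,0,0,0.003,0,1],[0,0,0,0,0.004,0,1],[0,0,0,0,0.005,0,1],[0,0,0,0,0.006,0,1],[0,0,0,0,0.006,0,1]]'; python3 go.py .521 .12 .082; python3 - <<'E'
from h import *
im,d=bot.get_image("scene")
for r in bot.cut_out("scene","fence")[:1]: print(r["conf"],np.round(np.percentile(pts("scene",d,r["region"]),[2,50,98],0),3).tolist())
E
```

```text
time_s: 7.85
ee_pos: [0.5214, 0.1198, 0.0822]
tcp_rot: [0.0, 3.139, -0.002]
contact_force: [2.0, -2.4, 4.8]
width: 0.006
gripper_force: 2.5
w [-0.001   0.0024 -0.0002] t [0.0004 0.0002 0.0002] at [0.5214 0.1198 0.0822] F [ 2.03 -2.39  4.79] wid 0.005545175524128995
0.84 [[0.513, 0.08, 0.043], [0.578, 0.083, 0.074], [0.661, 0.147, 0.11]]
```

```bash
python3 -m handwheel '[[0,0,0,0,0.001,0,1],[0,0,0,0,0.002,0,1],[0,0,0,0,0.003,0,1],[0,0,0,0,0.003,0,1]]'; python3 - <<'E'
from h import *
im,d=bot.get_image("scene")
for r in bot.cut_out("scene","fence")[:1]: print(r["conf"],np.round(np.percentile(pts("scene",d,r["region"]),[2,50,98],0),3).tolist())
im,d=bot.get_image("top")
P=pts("top",d,np.ones(d.shape,bool))
for y in np.arange(.10,.18,.004):
    q=P[(abs(P[:,0]-.52)<.022)&(abs(P[:,1]-y)<.002)&(P[:,2]>.045)]
    if len(q):print(round(y,3),len(q),np.round([np.median(q[:,2]),q[:,2].max()],3))
E
```

```text
time_s: 8.35
ee_pos: [0.5208, 0.1226, 0.0819]
tcp_rot: [0.0, 3.141, -0.002]
contact_force: [0.7, -3.1, 6.2]
width: 0.005
gripper_force: 2.6
0.58 [[0.512, 0.08, 0.042], [0.577, 0.083, 0.074], [0.662, 0.148, 0.112]]
0.1 301 [0.435 0.438]
0.104 288 [0.435 0.438]
0.108 309 [0.435 0.438]
0.112 296 [0.435 0.438]
0.116 299 [0.435 0.438]
0.12 294 [0.435 0.438]
0.124 294 [0.435 0.439]
0.128 296 [0.435 0.438]
0.132 296 [0.435 0.438]
0.136 303 [0.435 0.438]
0.14 298 [0.435 0.438]
0.144 287 [0.435 0.438]
0.148 298 [0.435 0.438]
0.152 300 [0.435 0.438]
0.156 291 [0.435 0.438]
0.16 297 [0.435 0.438]
0.164 523 [0.437 0.46 ]
0.168 539 [0.443 0.46 ]
0.172 334 [0.447 0.46 ]
0.176 337 [0.448 0.46 ]
```

```bash
python3 -m handwheel '[[0,0,0,0,0.001,0,1],[0,0,0,0,0.002,0,1],[0,0,0,0,0.003,0,1],[0,0,0,0,0.003,0,1]]'; python3 - <<'E'
from h import *
im,d=bot.get_image("scene")
cv2.imwrite("pics/c.png",cv2.resize(im[100:300,120:440],(640,400))[:,:,::-1])
for r in bot.cut_out("scene","fence")[:1]: print(r["conf"],np.round(np.percentile(pts("scene",d,r["region"]),[2,50,98],0),3).tolist())
E
```

```text
time_s: 8.9
ee_pos: [0.5206, 0.1256, 0.0818]
tcp_rot: [0.0, 3.141, -0.002]
contact_force: [0.6, -3.2, 5.4]
width: 0.011
gripper_force: 2.6
0.69 [[0.511, 0.08, 0.042], [0.578, 0.083, 0.074], [0.662, 0.147, 0.107]]
```

View pics/c.png

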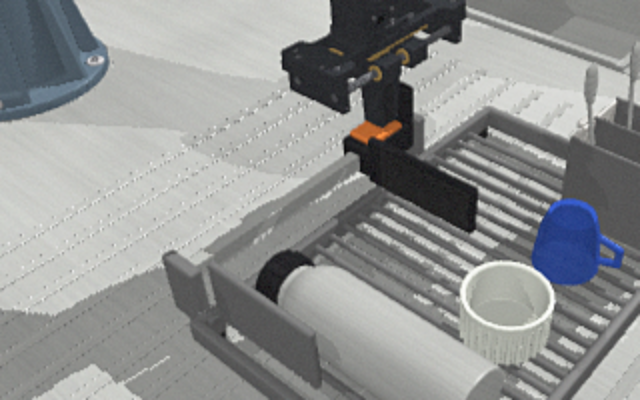

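The picture shows the stop at the end bracket, around (415,130). The fingertips are sliding on the release at (375,130), and bottle, ramekin and cup haven't moved. One more small push should seat the stop through the fence.

```bash
python3 -m handwheel '[[0,0,0,0,0.001,0,1],[0,0,0,0,0.002,0,1],[0,0,0,0,0.002,0,1]]'; python3 -m handwheel '[[0,0,0,0,0.001,0,1],[0,0,0,0,0.002,0,1],[0,0,0,0,0.002,0,1]]'
```

```text
time_s: 9.3
ee_pos: [0.5206, 0.1261, 0.0818]
tcp_rot: [0.0, 3.141, -0.006]
contact_force: [0.4, -11.1, 6.8]
width: 0.008
gripper_force: 6.4
time_s: 9.6
ee_pos: [0.5207, 0.1262, 0.0818]
tcp_rot: [-0.0, -3.141, 0.011]
contact_force: [-1.9, -20.0, 6.9]
width: 0.008
gripper_force: 10.8
```

Contact is firm at −20 N, so the stop is fully home. I'll lift straight up, because moving back while pressing would drag the stop closed.

```bash
python3 -m handwheel '[[0,0,0,0,-0.002,0,1],[0,0,0,0,-0.002,-0.005,1],[0,0,0,0,-0.002,-0.012,1],[0,0,0,0,-0.004,-0.020,1],[0,0,0,0,-0.008,-0.040,1],[0,0,0,0,-0.008,-0.080,1],[0,0,0,0,-0.008,-0.12,1],[0,0,0,0,-0.008,-0.12,1],[0,0,0,0.10,0.0,-0.12,1],[0,0,0,0.15,0.0,-0.12,1],[0,0,0,0.15,0.0,-0.12,1]]'; python3 - <<'E'
from h import *
im,d=bot.get_image("top")
P=pts("top",d,np.ones(d.shape,bool));c=im[d>0].astype(int)
q=P[(c[:,0]>150)&(c[:,0]>c[:,2]*2)&(abs(P[:,0]-.52)<.03)];print("orange",len(q),np.percentile(q,[2,50,98],0).round(4).tolist() if len(q) else 0)
f=P[(P[:,2]>.108)&(P[:,2]<.122)&(abs(P[:,0]-.52)<.03)&(P[:,1]<.18)&(P[:,1]>.1)]
print("fence",len(f),cv2.minAreaRect((f[:,:2]*1000).astype(np.float32)) if len(f) else 0)
for t in("bottle_mid","ramekin_mid","cup_mid","flap"):
    for r in bot.cut_out("top",t)[:1]:print(t,r["conf"],np.round(np.median(pts("top",d,r["region"]),0),3))
cv2.imwrite("pics/d.png",cv2.resize(im[60:300,140:460],(640,480))[:,:,::-1])
E
```

```text
time_s: 10.7
ee_pos: [0.3679, 0.1307, 0.2001]
tcp_rot: [-0.0, -3.139, -0.001]
contact_force: [-0.5, 0.5, 1.5]
width: 0.003
gripper_force: 0.0
orange 292 [[0.5068, 0.0941, 0.0893], [0.5208, 0.106, 0.0919], [0.5349, 0.1219, 0.0942]]
fence 208 ((521.9244384765625, 148.2193145751953), (11.926116943359375, 34.34324645996094), 89.6402816772461)
bottle_mid 0.75 [ 0.684 -0.073  0.084]
ramekin_mid 0.95 [0.75  0.018 0.031]
cup_mid 0.69 [0.734 0.118 0.077]
flap 0.74 [0.701 0.218 0.094]
```

View pics/d.png

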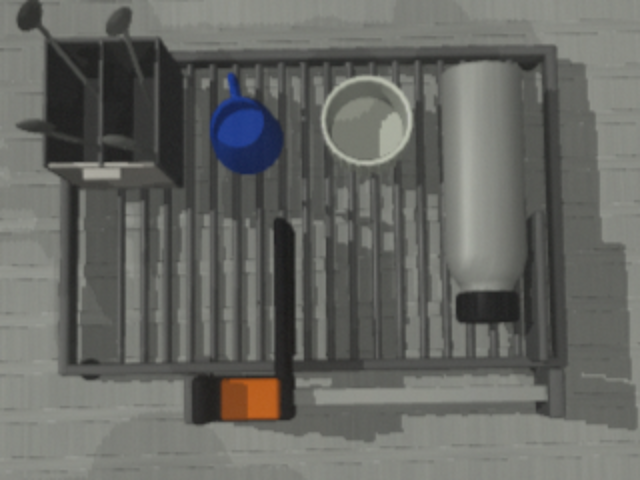

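The picture shows the stop at (240,398), tight against the end bracket at (195,400). The release is up at 0.092 m, and the bottle, ramekin, cup and flap are where they were.

```bash
python3 -c "from workcell import bot;print(bot.hand_in())"
```

```text
the job is handed in; nothing more can be done
None
```

The job is handed in: the stop is fully home against the end bracket, its release has sprung up, the arm is clear, and the last top-camera check found the bottle, ramekin, cup and flap where they started; no verdict came back.

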